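# Unstack the drive parts into their dishes

### The arm

A 6-joint arm with a two-finger parallel gripper is mounted at the origin on a cart in front of the work surface, level with it; the furniture and walls round the work are solid. World frame = base frame: x ahead of the robot, y to its left, z up, the work surface at z = 0. Lengths are in m, angles in rad, forces in N, time in s.
With the tool pointing down it reaches from about 0.3 to 0.75 m from the base axis. Payload 8.5 kg.
Tool frame: the origin (TCP) lies midway between the tips of the shut fingers; the grasp point (between the pads) lies 19 mm behind it; z points along the fingers, y is the line along which they close (so a half turn about z gives the same grasp; the last joint's range is limited). The gripper opens to 88 mm and grips with 3 to 60 N. Pads are 18 mm wide; open, the fingers measure 123 mm over their backs; the gripper's body (75 mm by 187 mm) begins 45 mm behind the grasp point.
Start: joints at [1.062, 0.381, 1.297, -0, 1.464, -0.215], TCP at [0.159, 0.526, 0.239] pointing down, gripper open.
Joint ranges: [-3.11, 3.11], [-0.89, 2.33], [0.22, 2.48], [-1.42, 4.56], [0.17, 2.85], [-2.88, 2.88]. Speed limits (rad/s): [2.39, 2.39, 3.14, 3.14, 3.14, 3.14].

### API

Orientations are given as a rotation vector (axis times angle).
In Python, from bench import readout, cams, arm gives the robot as it stands.
- The arm moves only by the tool carry_out, never from a script. Its argument "plan" is a list of rows, each a list of 3 entries, a list of its own where there are three numbers: the shift along the tool's x, y, z in cm, then the turn, a rotation vector about the tool's x, y, z in rad, then the closure in counts, from 0 (fully open) to 255 (shut). In form: [[[dx, dy, dz], [rx, ry, rz], claw], ...]. A call has 1 to 5 rows; each row shifts and turns the commanded pose from where the row before left it, along the tool's axes as they then stand; what a row does not reach is not made up. A row lasts 1/10 s, in which the tool goes at most 50 mm and 8.59 degrees, less where a joint would pass 70% of its speed; a pose out of reach is approached as far as the arm can. A call is refused whole if a number of a shift passes 5 or a number of a turn 0.15, either way. A call with a gripper value outside its range is refused whole. The fingers move at their own pace and stop on an object; "grip_force" is the grip in N (left out, the last holds). Time passes only in rows, so rows that do not move let the fingers close. It gives the time, the measured TCP pose, the force, the opening and the grip force at its end, in the units of the state.
- readout.get_state(): the state, without advancing time (a new reading comes with each control period).
- cams.camera(name): name is "scene" or "top" or "wrist"; returns a dict with "frame" (480x640x3 uint8, blue, green, red), "z_map" (480x640 float32, m along the optical axis (not along the pixel's ray), 0 where there is no reading), "fx", "fy", "cx", "cy" (pixels), "k1" (the pictures are not rectified: a ray, as slopes to the right and down, at radius r is drawn at 1 + k1 r^2 times it, then the intrinsics apply), "rvec" (rotation vector, rad) and "tvec" (3), from world to camera coordinates, as OpenCV has them; the wrist camera has in their place "T_tool_cam" (4x4, takes a point from camera to tool coordinates, whose origin is the TCP and whose axes are the flange's). Camera axes: x right, y down, z forward; pixel columns grow to the right and rows downward; lengths in m; the calibration is good to about 2 mm. A picture is of the moment at which its call begins: read the wrist's pose just before it.
- arm.sign_off(): hands the job in; it is judged then, once.
The state is a dict: "time_s": time; "joints": joint angles; "dq": joint speeds; "joint_efforts": joint torques, N m; "ee_pos": TCP position; "tool_rot": TCP orientation; "ft_force": force on the tool from outside, world axes, zero at the start; "ft_torque": the same for the moment, N m; "grip_width": finger opening in m; "grasp_force": force on a finger pad.
Only numpy, scipy, OpenCV 4.12 (cv2) and the standard library are available. Lean on these libraries where they do the work, as an engineer would, in place of code of your own. Each camera call takes 0.05 s, during which the arm holds its last target. There are 200 camera calls.

### The job

The bushing, bearing, pulley and gear are piled in one stack on the bench: take the stack apart and lay each part flat, the same way up as it lies now, in its own dish, the largest part in the largest dish, the next largest in the next, and so on down to the smallest. Set the parts down rather than dropping them, and do not shift the loose wrench and the blue-handled pliers lying beside the work.

Things in the scene. Friction and masses are not known exactly. Their poses are not given: they have to be found in the camera images.
- gear_centre (a point): dark steel toothed gear wheel, 64 mm across its teeth, 22 mm thick, the bottom and widest part of the stack, standing on the table. Loose, taken across its round side (any direction). The point is its centre, half-way up (11 mm above its underside); z is its axis, up.
- pulley_centre (a point): aluminium V-belt pulley, round, 52 mm in diameter with a groove round its rim, 22 mm thick, lying on the gear. Loose, taken across its round side (any direction). The point is its centre, half-way up (11 mm above its underside); z is its axis, up.
- bearing_centre (a point): steel ball bearing, round, 40 mm outside diameter, 22 mm thick, lying on the pulley. Loose, taken across its round side (any direction). The point is its centre, half-way up (11 mm above its underside); z is its axis, up.
- bushing_centre (a point): brass bushing, a plain round sleeve 28 mm in diameter and 26 mm tall, standing on the bearing, top of the stack. Loose, taken across its round side (any direction). The point is its centre, half-way up (13 mm above its underside); z is its axis, up.
- dish_82_floor (a point): round flat-bottomed dark steel dish with a grey floor, fixed to the table, the largest of the four: 82 mm across inside, 3 mm wall, rim 10 mm above the table, 7 mm deep inside. The place of the gear. The point is the centre of its inner floor, 3 mm above the table.
- dish_70_floor (a point): round flat-bottomed dark steel dish with a grey floor, fixed to the table, the second largest of the four: 70 mm across inside, 3 mm wall, rim 10 mm above the table, 7 mm deep inside. The place of the pulley. The point is the centre of its inner floor, 3 mm above the table.
- dish_58_floor (a point): round flat-bottomed dark steel dish with a grey floor, fixed to the table, the second smallest of the four: 58 mm across inside, 3 mm wall, rim 10 mm above the table, 7 mm deep inside. The place of the bearing. The point is the centre of its inner floor, 3 mm above the table.
- dish_46_floor (a point): round flat-bottomed dark steel dish with a grey floor, fixed to the table, the smallest of the four: 46 mm across inside, 3 mm wall, rim 10 mm above the table, 7 mm deep inside. The place of the bushing. The point is the centre of its inner floor, 3 mm above the table.
- wrench: combination wrench, steel, 170 x 28 x 6 mm, lying loose on the table between the work and the robot, to be left alone; origin under its middle, its y axis along its length
- pliers_2: pliers with blue handles, 168 x 64 x 14 mm, lying loose on the table beyond the work, to be left alone; origin under the middle, y axis along the length
Things that resemble listed ones, but are neither listed nor needed, are in the scene too. What is shaped like the part that bears pulley_centre but orange or turquoise is not meant.

How it is judged:
By the outcome, as a careful person would: the job done as asked, in the order asked, and still so for the second after the job is handed in, with the robot touching nothing.
It also fails if it takes over 96 s, if anything falls off the work surface, if the arm or the gripper's body presses on something with over 40 N, if the wrist force passes 120 N, or if a joint passes its speed limit or range.

## Working session

There is one attempt and no reset: what is moved stays moved. The work goes in short steps, Python scripts to look and compute and a tool call to move; the robot and the scene stay as the last step left them, time stands still between calls to the robot, and variables do not carry over. Pictures are saved under pics/ and viewed, at most 14 in all, crops included, and the job is handed in when it is done.

Besides the shell and the picture viewer there is one more tool, called after "Request:" as a command line: name --argument value ..., lists and objects as JSON in quotes. carry_out: Moves the arm, as the interface text tells. Its arguments: {"type":"object","properties":{"plan":{"type":"array","items":{"type":"array"}},"grip_force":{"type":"number"}},"required":["plan"]}

```bash
mkdir -p pics; ls; cat > h.py <<'E'
import numpy as np, cv2
from bench import readout, cams, arm
R=lambda v: cv2.Rodrigues(np.array(v,float))[0]
def grab(n,save=None):
    st=readout.get_state(); c=cams.camera(n)
    if save: cv2.imwrite('pics/'+save,c['frame'])
    if n=='wrist':
        T=np.eye(4);T[:3,:3]=R(st['tool_rot']);T[:3,3]=st['ee_pos'];c['M']=T@np.array(c['T_tool_cam'])
    else:
        T=np.eye(4);T[:3,:3]=R(c['rvec']);T[:3,3]=np.ravel(c['tvec']);c['M']=np.linalg.inv(T)
    return c
def ray(c,u,v):
    K=np.array([[c['fx'],0,c['cx']],[0,c['fy'],c['cy']],[0,0,1.]])
    p=cv2.undistortPoints(np.array([[[u,v]]],float),K,np.array([c['k1'],0,0,0.]))[0,0]
    return np.array([p[0],p[1],1.])
def at_z(c,u,v,z):
    d=c['M'][:3,:3]@ray(c,u,v);o=c['M'][:3,3];return o+d*(z-o[2])/d[2]
def cloud(c):
    K=np.array([[c['fx'],0,c['cx']],[0,c['fy'],c['cy']],[0,0,1.]])
    v,u=np.mgrid[:480,:640];uv=np.stack([u,v],-1).reshape(-1,1,2).astype(float)
    p=cv2.undistortPoints(uv,K,np.array([c['k1'],0,0,0.]))[:,0]
    z=c['z_map'].reshape(-1,1);P=np.hstack([p*z,z])@c['M'][:3,:3].T+c['M'][:3,3]
    P[z[:,0]==0]=np.nan
    return P.reshape(480,640,3)
E
python3 - <<'E'
from h import *
s=readout.get_state();print({k:np.round(v,3) for k,v in s.items()})
for n in('top','scene'):
    c=grab(n,n+'0.png');print(n,c['M'].round(3).tolist(),c['fx'],c['k1']);np.savez(n+'0.npz',P=cloud(c),**{k:c[k] for k in('frame','M','fx','fy','cx','cy','k1')})
E
```

```text
pics
{'time_s': np.float64(0.0), 'joints': array([ 1.062,  0.381,  1.298, -0.   ,  1.464, -0.215]), 'dq': array([ 0.002, -0.002, -0.   , -0.001,  0.   , -0.002]), 'joint_efforts': array([-1.0000e-03, -4.3792e+01, -2.2456e+01,  7.1000e-02,  3.5000e-02,
       -0.0000e+00]), 'ee_pos': array([0.159, 0.526, 0.238]), 'tool_rot': array([-4.600e-01, -3.107e+00,  2.000e-03]), 'ft_force': array([-0.698, -0.107,  0.978]), 'ft_torque': array([ 0.02 ,  0.017, -0.024]), 'grasp_force': np.float64(0.0), 'grip_width': np.float64(0.088)}
top [[0.093, -0.973, 0.211, 0.352], [-0.996, -0.091, 0.021, 0.157], [-0.001, -0.212, -0.977, 1.037], [0.0, 0.0, 0.0, 1.0]] 491.64948576956147 -0.12717145048929165
scene [[-0.747, -0.384, 0.544, 0.004], [-0.665, 0.434, -0.608, 0.797], [-0.003, -0.815, -0.579, 0.663], [0.0, 0.0, 0.0, 1.0]] 589.7614012640655 -0.09366330743344525
```

View pics/top0.png

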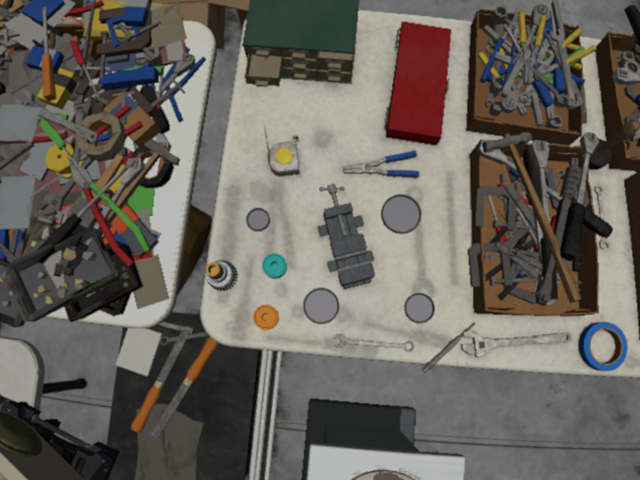

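View pics/scene0.png

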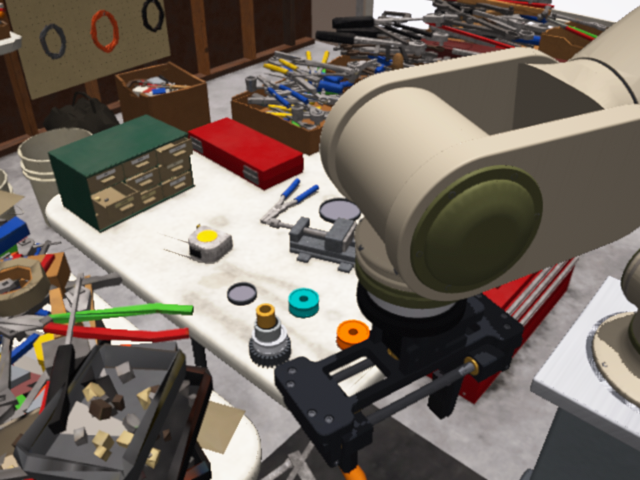

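The top view shows the stack at about (220,272), with the bushing leaning to (214,269) in perspective. The dishes are at (401,214), (321,306), (419,308) and (258,219), the vise is at (345,240), the orange and turquoise look-alikes are at (265,317) and (275,265), the wrench is at (373,342), and the pliers are at (385,165). In the scene view the stack is at (268,335).

```bash
python3 - <<'E'
from h import *
d=np.load('top0.npz');c={k:d[k] for k in d.files};c['k1']=float(c['k1']);P=c['P'];g=cv2.cvtColor(c['frame'],cv2.COLOR_BGR2GRAY)
for n,u,v in(('d82',401,214),('d70',321,306),('d58',419,308),('d46',258,219)):
    w=45;print(n,at_z(c,u,v,.003).round(4),P[v,u].round(4))
    # floor region: flood fill on colour
    m=np.zeros((482,642),np.uint8);f=c['frame'].copy();cv2.floodFill(f,m,(u,v),(0,0,0),(12,)*3,(12,)*3,4|cv2.FLOODFILL_FIXED_RANGE|(255<<8)|cv2.FLOODFILL_MASK_ONLY)
    k=np.argwhere(m[1:-1,1:-1]>0);q=np.array([at_z(c,x,y,.003) for y,x in k]);print('  ',q.mean(0).round(4),np.ptp(q,0).round(4),len(k))
for n,u,v in(('teal',275,265),('orange',265,317),('wrench1',340,340),('wrench2',408,347),('pl1',345,170),('pl2',418,173),('pl3',415,155),('tape',284,156),('vise1',333,186),('vise2',355,283),('visetop',340,227)):
    print(n,P[v,u].round(3),at_z(c,u,v,.0).round(3))
Q=P[245:300,195:245].reshape(-1,3)
for a,b in((.012,.026),(.034,.048),(.056,.07),(.085,.1)):
    q=Q[(Q[:,2]>a)&(Q[:,2]<b)];print(a,b,len(q),q.mean(0).round(4) if len(q) else '',np.ptp(q,0).round(3) if len(q) else '')
Q=P.reshape(-1,3);q=Q[(Q[:,0]>.1)&(Q[:,0]<.7)&(Q[:,1]>-.1)&(Q[:,1]<.5)&(Q[:,2]>.05)];print(q.shape,q.max(0))
f=cv2.imread('pics/top0.png')[170:330,180:440];cv2.imwrite('pics/topc.png',cv2.resize(f,None,fx=3,fy=3,interpolation=cv2.INTER_CUBIC))
E
```

```text
d82 [0.6458 0.0069 0.003 ] [0.6456 0.007  0.0038]
   [0.6464 0.0081 0.003 ] [0.0758 0.0772 0.    ] 937
d70 [0.431  0.1623 0.003 ] [0.4311 0.1623 0.0025]
   [0.4318 0.1628 0.003 ] [0.0636 0.064  0.    ] 756
d58 [ 0.4454 -0.0434  0.003 ] [ 0.4455 -0.0436  0.0019]
   [ 0.4459 -0.0433  0.003 ] [0.0514 0.0516 0.    ] 492
d46 [0.6055 0.3163 0.003 ] [0.6053 0.3162 0.0035]
   [0.6048 0.3166 0.003 ] [0.0391 0.0402 0.    ] 268
teal [0.508 0.268 0.005] [0.509 0.268 0.   ]
orange [0.397 0.277 0.002] [0.397 0.277 0.   ]
wrench1 [ 0.365  0.116 -0.001] [0.365 0.116 0.   ]
wrench2 [ 0.363 -0.026 -0.001] [ 0.363 -0.026  0.   ]
pl1 [0.733 0.137 0.008] [0.736 0.137 0.   ]
pl2 [ 0.74  -0.024  0.014] [ 0.745 -0.027  0.   ]
pl3 [ 0.782 -0.016  0.013] [ 0.788 -0.018  0.   ]
tape [0.743 0.272 0.035] [0.757 0.276 0.   ]
vise1 [0.682 0.16  0.043] [0.697 0.16  0.   ]
vise2 [0.485 0.096 0.013] [0.486 0.095 0.   ]
visetop [0.596 0.138 0.038] [0.605 0.137 0.   ]
0.012 0.026 169 [0.4739 0.3635 0.0201] [0.065 0.061 0.014]
0.034 0.048 178 [0.4679 0.3696 0.0427] [0.052 0.052 0.011]
0.056 0.07 164 [0.4719 0.3729 0.0648] [0.038 0.04  0.014]
0.085 0.1 105 [0.4758 0.3799 0.091 ] [0.027 0.026 0.009]
(6664, 3) [0.69929367 0.49999952 0.54010022]
```

View pics/topc.png

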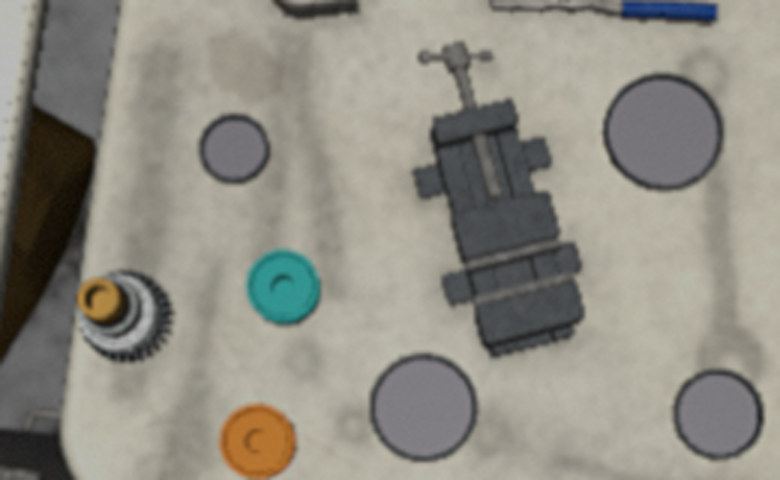

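Request:
carry_out --plan '[[[-4.8,-0.8,0],[0,0,0],0],[[-4.8,-0.8,0],[0,0,0],0],[[-4.8,-0.8,0],[0,0,0],0],[[-4.8,-0.8,0],[0,0,0],0],[[-4.8,-0.8,0],[0,0,0],0]]' --grip_force 20

```text
time_s: 0.6
ee_pos: [0.3789, 0.4174, 0.2385]
tool_rot: [-0.46, -3.107, 0.001]
ft_force: [0.1, 1.4, -0.7]
grip_width: 0.0884
grasp_force: 0.0
```

Request:
carry_out --plan '[[[-4.8,-0.8,0],[0,0,0],0],[[0,0,0],[0,0,0],0],[[0,0,0],[0,0,0],0],[[0,0,0],[0,0,0],0]]'

```text
time_s: 1.0
ee_pos: [0.4201, 0.3975, 0.2386]
tool_rot: [-0.458, -3.107, 0.0]
ft_force: [-0.4, 0.3, -0.2]
grip_width: 0.0882
grasp_force: 0.0
```

```bash
python3 - <<'E'
from h import *
c=grab('wrist','w1.png');np.savez('w1.npz',P=cloud(c),**{k:c[k] for k in('frame','M','fx','fy','cx','cy','k1')})
print(c['M'].round(3),c['fx'],readout.get_state()['ee_pos'])
P=c['P']=cloud(c);Q=P.reshape(-1,3);Q=Q[(abs(Q[:,0]-.474)<.06)&(abs(Q[:,1]-.37)<.06)]
print(np.nanmax(Q[:,2]))
for a,b in((.018,.026),(.039,.049),(.061,.071),(.086,.1)):
    q=Q[(Q[:,2]>a)&(Q[:,2]<b)]
    if len(q): print(a,len(q),np.median(q[:,2]).round(4),((q.max(0)+q.min(0))/2).round(4),np.ptp(q,0).round(4))
E
```

```text
[[ 0.287  0.909  0.302  0.342]
 [ 0.958 -0.272 -0.092  0.422]
 [-0.001  0.316 -0.949  0.384]
 [ 0.     0.     0.     1.   ]] 418.3961695450432 [0.41986744 0.39770331 0.23877892]
0.30543028740034495
0.018 574 0.0213 [0.4725 0.3783 0.022 ] [0.0581 0.0642 0.008 ]
0.039 886 0.0429 [0.4702 0.3791 0.044 ] [0.0439 0.0515 0.0099]
0.061 861 0.0652 [0.4723 0.3801 0.066 ] [0.0332 0.0396 0.01  ]
0.086 677 0.0911 [0.4762 0.3815 0.0895] [0.028  0.0278 0.0071]
```

View pics/w1.png

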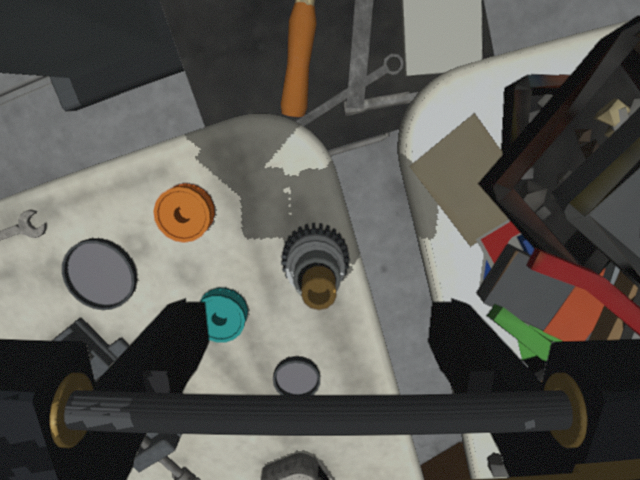

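The wrist view shows the brass bushing at (319,290), on line with the fingertips. The stack axis comes out at about (0.4755, 0.380), which agrees with the top view. Next I grasp the bushing.

Request:
carry_out --plan '[[[-3.0,0,0],[0,0,0],0],[[-2.8,0,2],[0,0,0],60],[[0,0,5],[0,0,0],60],[[0,0,5],[0,0,0],60],[[0,0,4],[0,0,0],60]]'

```text
time_s: 1.55
ee_pos: [0.4748, 0.3808, 0.0765]
tool_rot: [-0.457, -3.107, 0.001]
ft_force: [-0.1, -0.0, 0.3]
grip_width: 0.0675
grasp_force: 0.0
```

Request:
carry_out --plan '[[[0,0,0],[0,0,0],60],[[0,0,0],[0,0,0],60],[[0,0,0],[0,0,0],60]]'

```text
time_s: 1.85
ee_pos: [0.4773, 0.3813, 0.0815]
tool_rot: [0.458, 3.104, 0.004]
ft_force: [-0.8, 0.4, -0.2]
grip_width: 0.0676
grasp_force: 0.0
```

```bash
python3 - <<'E'
from h import *
c=grab('wrist','w2.png')
E
```

```text
(no output)
```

View pics/w2.png

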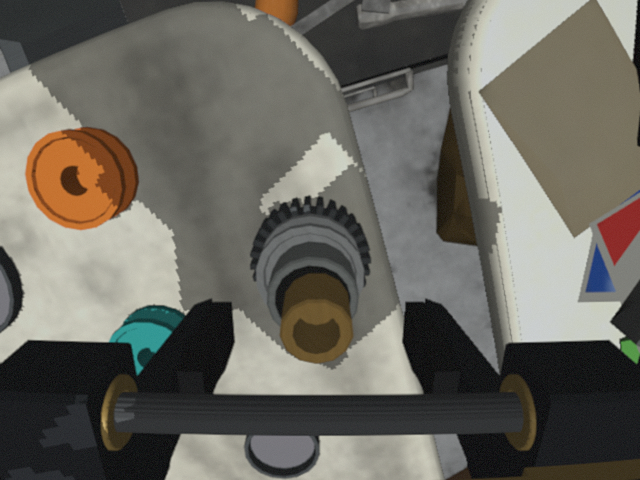

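The bushing at (317,330) is centred between the fingertips at (233,305) and (405,305). Closing now.

Request:
carry_out --plan '[[[0,0,0.3],[0,0,0],120],[[0,0,0],[0,0,0],200],[[0,0,0],[0,0,0],255],[[0,0,0],[0,0,0],255],[[0,0,0],[0,0,0],255]]' --grip_force 20

```text
time_s: 2.4
ee_pos: [0.4766, 0.3803, 0.0758]
tool_rot: [0.46, 3.108, 0.0]
ft_force: [0.5, 0.5, 0.6]
grip_width: 0.0293
grasp_force: 0.0
```

Request:
carry_out --plan '[[[0,0,0],[0,0,0],255],[[0,0,0],[0,0,0],255]]'

```text
time_s: 2.6
ee_pos: [0.4766, 0.3803, 0.0758]
tool_rot: [0.46, 3.108, 0.0]
ft_force: [0.1, 0.5, 0.3]
grip_width: 0.0272
grasp_force: 20.0
```

Request:
carry_out --plan '[[[0,0,-2],[0,0,0],255],[[0,0,-3],[0,0,0],255],[[-4.7,-0.8,-1],[0,0,0],255],[[-4.7,-0.8,0],[0,0,0],255],[[-4.7,-0.8,0],[0,0,0],255]]'

```text
time_s: 3.1
ee_pos: [0.6058, 0.3158, 0.1363]
tool_rot: [0.459, 3.107, 0.001]
ft_force: [-0.3, 0.4, -0.6]
grip_width: 0.0274
grasp_force: 20.0
```

Request:
carry_out --plan '[[[0,0,4],[0,0,0],255],[[0,0,4],[0,0,0],255],[[0,0,2],[0,0,0],255],[[0,0,0],[0,0,0],255],[[0,0,0],[0,0,0],255]]'

```text
time_s: 3.6
ee_pos: [0.6049, 0.3166, 0.0364]
tool_rot: [0.46, 3.107, 0.0]
ft_force: [-0.8, 0.2, 0.1]
grip_width: 0.0277
grasp_force: 20.0
```

```bash
python3 - <<'E'
from h import *
c=grab('wrist','w3.png');print(readout.get_state()['ee_pos'])
E
```

```text
[0.60525383 0.31677855 0.03730257]
```

View pics/w3.png

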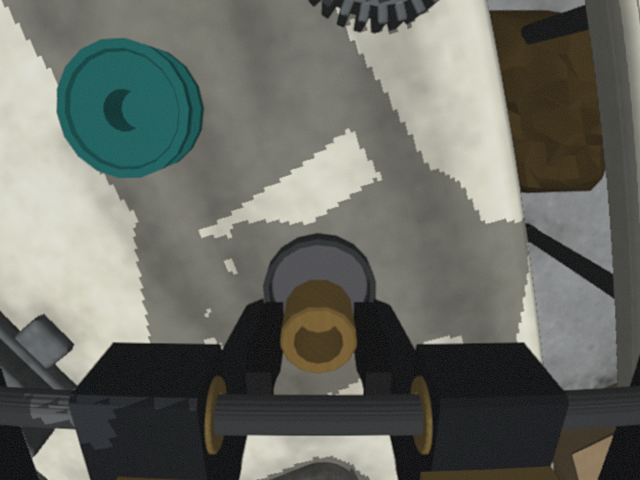

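The bushing at (318,325) sits over the dish centre, with the dish's near edge at (318,237). Lowering slowly.

Request:
carry_out --plan '[[[0,0,1],[0,0,0],255],[[0,0,0.8],[0,0,0],255],[[0,0,0.2],[0,0,0],255],[[0,0,0.1],[0,0,0],255],[[0,0,0],[0,0,0],255]]'

```text
time_s: 4.15
ee_pos: [0.6046, 0.3165, 0.0148]
tool_rot: [0.46, 3.108, 0.0]
ft_force: [-0.2, 0.0, -2.0]
grip_width: 0.027
grasp_force: 20.0
```

Request:
carry_out --plan '[[[0,0,0.1],[0,0,0],255],[[0,0,0],[0,0,0],255]]'

```text
time_s: 4.35
ee_pos: [0.6046, 0.3165, 0.0139]
tool_rot: [0.46, 3.108, 0.0]
ft_force: [0.4, 0.3, -0.9]
grip_width: 0.0272
grasp_force: 20.0
```

Request:
carry_out --plan '[[[0,0,0.1],[0,0,0],255],[[0,0,0],[0,0,0],255]]'

```text
time_s: 4.55
ee_pos: [0.6047, 0.3165, 0.0129]
tool_rot: [0.46, 3.107, 0.0]
ft_force: [-0.4, 0.2, 0.1]
grip_width: 0.0274
grasp_force: 20.0
```

Request:
carry_out --plan '[[[0,0,0.1],[0,0,0],255],[[0,0,0],[0,0,0],255]]'

```text
time_s: 4.75
ee_pos: [0.6047, 0.3165, 0.0128]
tool_rot: [0.46, 3.107, 0.0]
ft_force: [-1.6, -1.5, 6.5]
grip_width: 0.0275
grasp_force: 20.0
```

```bash
python3 - <<'E'
from h import *
s=readout.get_state();print(s['ee_pos'],s['ft_force'])
E
```

```text
[0.60469765 0.31649501 0.01280745] [-1.56157873 -1.48261821  6.50181456]
```

Request:
carry_out --plan '[[[0,0,0],[0,0,0],200],[[0,0,0],[0,0,0],100],[[0,0,0],[0,0,0],60],[[0,0,-2],[0,0,0],60],[[0,0,-5],[0,0,0],60]]'

```text
time_s: 5.25
ee_pos: [0.6026, 0.3157, 0.078]
tool_rot: [-0.459, -3.099, 0.006]
ft_force: [0.5, -0.5, -0.2]
grip_width: 0.0569
grasp_force: 0.0
```

Request:
carry_out --plan '[[[0,0,-5],[0,0,0],60],[[4.8,0.8,0],[0,0,0],60],[[4.7,0.8,0],[0,0,0],60],[[4.7,0.8,0],[0,0,0],60],[[0,0,0],[0,0,0],60]]'

```text
time_s: 5.75
ee_pos: [0.4709, 0.3828, 0.1321]
tool_rot: [-0.452, -3.107, 0.0]
ft_force: [0.0, -0.0, 0.5]
grip_width: 0.0676
grasp_force: 0.0
```

Request:
carry_out --plan '[[[0,0,4],[0,0,0],60],[[0,0,2],[0,0,0],60],[[0,0,0],[0,0,0],60],[[0,0,0],[0,0,0],60],[[0,0,0],[0,0,0],60]]'

```text
time_s: 6.25
ee_pos: [0.4765, 0.3808, 0.0731]
tool_rot: [0.46, 3.106, 0.002]
ft_force: [0.4, -0.0, -0.2]
grip_width: 0.0673
grasp_force: 0.0
```

```bash
python3 - <<'E'
from h import *
c=grab('wrist','w4.png');print(readout.get_state()['ee_pos'])
E
```

```text
[0.47638815 0.38078133 0.07310548]
```

View pics/w4.png

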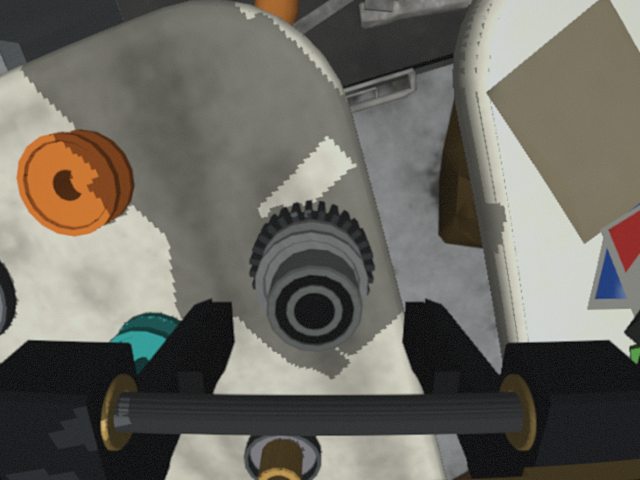

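The bearing centre is at (314,311) and the finger mid-line is at column 319, so I shift about 1.5 mm in −y. The bushing is standing in its dish at (282,455).

Request:
carry_out --plan '[[[0,-0.15,1],[0,0,0],60],[[0,0,0.85],[0,0,0],60],[[0,0,0],[0,0,0],120],[[0,0,0],[0,0,0],160],[[0,0,0],[0,0,0],255]]'

```text
time_s: 6.8
ee_pos: [0.4753, 0.3792, 0.0534]
tool_rot: [0.46, 3.107, 0.0]
ft_force: [-0.1, 0.5, 0.3]
grip_width: 0.0455
grasp_force: 0.0
```

Request:
carry_out --plan '[[[0,0,0],[0,0,0],255],[[0,0,0],[0,0,0],255],[[0,0,0],[0,0,0],255]]'

```text
time_s: 7.1
ee_pos: [0.4753, 0.3792, 0.0535]
tool_rot: [0.46, 3.107, 0.001]
ft_force: [0.2, 0.4, 1.3]
grip_width: 0.0391
grasp_force: 20.0
```

Request:
carry_out --plan '[[[0,0,-2],[0,0,0],255],[[0,0,-4],[0,0,0],255],[[-1.0,-4.5,-1],[0,0,0],255],[[-1.0,-4.6,0],[0,0,0],255],[[-1.0,-4.6,0],[0,0,0],255]]'

```text
time_s: 7.6
ee_pos: [0.4636, 0.238, 0.1235]
tool_rot: [0.458, 3.107, 0.0]
ft_force: [0.5, -1.1, -1.5]
grip_width: 0.0391
grasp_force: 20.0
```

Request:
carry_out --plan '[[[-1.0,-4.6,0],[0,0,0],255],[[-1.0,-4.6,0],[0,0,0],255],[[-1.1,-4.6,0],[0,0,0],255],[[-1.1,-4.6,0],[0,0,0],255],[[-1.1,-4.6,0],[0,0,0],255]]'

```text
time_s: 8.1
ee_pos: [0.4477, 0.0021, 0.1233]
tool_rot: [0.46, 3.108, -0.0]
ft_force: [0.3, 0.3, -1.8]
grip_width: 0.0396
grasp_force: 20.0
```

Request:
carry_out --plan '[[[-1.1,-4.6,0],[0,0,0],255],[[0,0,4],[0,0,0],255],[[0,0,3],[0,0,0],255],[[0,0,1],[0,0,0],255],[[0,0,0],[0,0,0],255]]'

```text
time_s: 8.6
ee_pos: [0.4451, -0.0431, 0.0426]
tool_rot: [-0.459, -3.105, -0.001]
ft_force: [0.5, 1.3, -1.8]
grip_width: 0.0394
grasp_force: 20.0
```

Request:
carry_out --plan '[[[0,0,0],[0,0,0],255],[[0,0,0],[0,0,0],255]]'

```text
time_s: 8.8
ee_pos: [0.4462, -0.0433, 0.0444]
tool_rot: [0.458, 3.106, -0.001]
ft_force: [-0.5, -0.5, -0.2]
grip_width: 0.0391
grasp_force: 20.0
```

```bash
python3 - <<'E'
from h import *
c=grab('wrist','w5.png');print(readout.get_state()['ee_pos'])
E
```

```text
[ 0.44612598 -0.04331531  0.04435951]
```

View pics/w5.png

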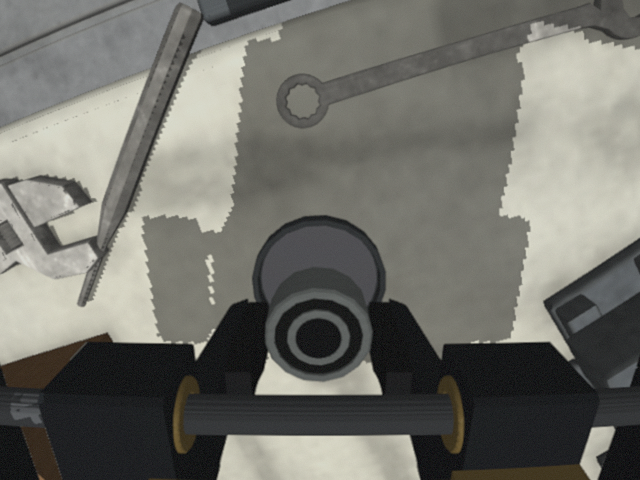

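The bearing at (320,335) is over its dish, which spans columns 254–384. Lowering.

Request:
carry_out --plan '[[[0,0,1.5],[0,0,0],255],[[0,0,1.0],[0,0,0],255],[[0,0,0.3],[0,0,0],255],[[0,0,0.2],[0,0,0],255],[[0,0,0],[0,0,0],255]]'

```text
time_s: 9.35
ee_pos: [0.4456, -0.0434, 0.0134]
tool_rot: [0.46, 3.108, -0.0]
ft_force: [-0.1, 0.2, -1.6]
grip_width: 0.039
grasp_force: 20.0
```

Request:
carry_out --plan '[[[0,0,0.1],[0,0,0],255],[[0,0,0],[0,0,0],255]]'

```text
time_s: 9.55
ee_pos: [0.4457, -0.0435, 0.0125]
tool_rot: [0.46, 3.107, -0.0]
ft_force: [0.4, 0.2, -2.1]
grip_width: 0.0393
grasp_force: 20.0
```

Request:
carry_out --plan '[[[0,0,0.1],[0,0,0],255],[[0,0,0],[0,0,0],255]]'

```text
time_s: 9.75
ee_pos: [0.4458, -0.0435, 0.0123]
tool_rot: [0.459, 3.106, -0.001]
ft_force: [-3.1, 0.7, 14.3]
grip_width: 0.0394
grasp_force: 20.0
```

Request:
carry_out --plan '[[[0,0,0],[0,0,0],160],[[0,0,0],[0,0,0],100],[[0,0,0],[0,0,0],60],[[0,0,-2],[0,0,0],60],[[0,0,-5],[0,0,0],30]]'

```text
time_s: 10.25
ee_pos: [0.444, -0.043, 0.0797]
tool_rot: [-0.459, -3.101, -0.002]
ft_force: [1.8, -0.5, 0.6]
grip_width: 0.0693
grasp_force: 0.0
```

Request:
carry_out --plan '[[[0,0,-3],[0,0,0],30],[[1.0,4.6,0],[0,0,0],30],[[1.0,4.6,0],[0,0,0],30],[[1.0,4.6,0],[0,0,0],30],[[1.0,4.6,0],[0,0,0],30]]'

```text
time_s: 10.75
ee_pos: [0.4604, 0.1461, 0.1114]
tool_rot: [0.46, 3.107, 0.0]
ft_force: [0.1, 0.0, 0.0]
grip_width: 0.0778
grasp_force: 0.0
```

Request:
carry_out --plan '[[[1.0,4.6,0],[0,0,0],30],[[1.1,4.6,0],[0,0,0],30],[[1.1,4.6,0],[0,0,0],30],[[1.1,4.6,0],[0,0,0],30],[[1.1,4.5,0],[0,0,0],30]]'

```text
time_s: 11.25
ee_pos: [0.4748, 0.3812, 0.1111]
tool_rot: [-0.459, -3.108, 0.0]
ft_force: [-0.2, 0.0, -0.3]
grip_width: 0.0778
grasp_force: 0.0
```

Request:
carry_out --plan '[[[0,0,0],[0,0,0],30],[[0,0,3],[0,0,0],30],[[0,0,2],[0,0,0],30],[[0,0,0],[0,0,0],30],[[0,0,0],[0,0,0],30]]'

```text
time_s: 11.75
ee_pos: [0.4754, 0.3788, 0.0617]
tool_rot: [-0.461, -3.108, 0.0]
ft_force: [-0.7, -0.2, 0.3]
grip_width: 0.0775
grasp_force: 0.0
```

```bash
python3 - <<'E'
from h import *
c=grab('wrist','w6.png');print(readout.get_state()['ee_pos'])
E
```

```text
[0.47571102 0.3790119  0.06227733]
```

View pics/w6.png

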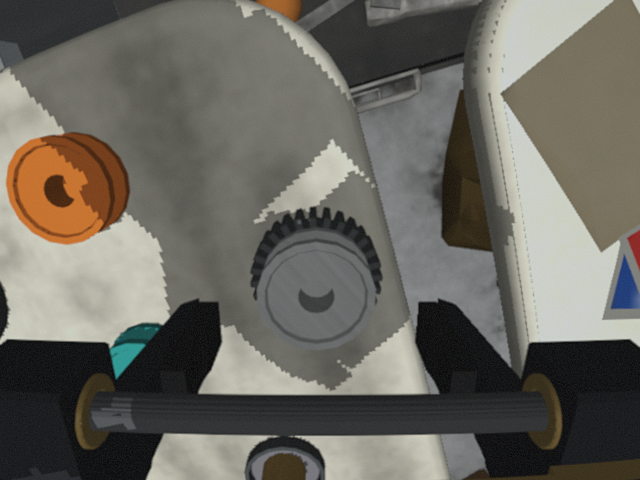

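The pulley centre at (317,295) is within 1 mm of the finger mid-line. I go down and close.

Request:
carry_out --plan '[[[0.1,-0.05,1.5],[0,0,0],30],[[0,0,1.5],[0,0,0],30],[[0,0,0],[0,0,0],60],[[0,0,0],[0,0,0],100],[[0,0,0],[0,0,0],130]]' --grip_force 25

```text
time_s: 12.3
ee_pos: [0.4747, 0.3792, 0.0326]
tool_rot: [0.46, 3.106, 0.002]
ft_force: [-0.2, -0.1, 0.1]
grip_width: 0.0559
grasp_force: 0.0
```

Request:
carry_out --plan '[[[0,0,0],[0,0,0],255],[[0,0,0],[0,0,0],255],[[0,0,0],[0,0,0],255]]'

```text
time_s: 12.6
ee_pos: [0.4745, 0.379, 0.0324]
tool_rot: [0.46, 3.106, 0.001]
ft_force: [-0.7, -1.2, 6.4]
grip_width: 0.0511
grasp_force: 25.0
```

Request:
carry_out --plan '[[[0,0,-1],[0,0,0],255],[[0,0,-3],[0,0,0],255],[[0,0,-3],[0,0,0],255],[[-0.4,-4.0,0],[0,0,0],255],[[-0.4,-4.5,0],[0,0,0],255]]'

```text
time_s: 13.1
ee_pos: [0.457, 0.2952, 0.1023]
tool_rot: [0.456, 3.106, 0.002]
ft_force: [1.1, -1.6, -3.1]
grip_width: 0.0515
grasp_force: 25.0
```

Request:
carry_out --plan '[[[-0.4,-4.5,0],[0,0,0],255],[[-0.4,-4.5,0],[0,0,0],255],[[-0.5,-4.5,0],[0,0,0],255],[[0,0,3],[0,0,0],255],[[0,0,3],[0,0,0],255]]'

```text
time_s: 13.6
ee_pos: [0.4311, 0.1612, 0.0418]
tool_rot: [0.464, 3.104, 0.001]
ft_force: [0.5, 0.1, -2.9]
grip_width: 0.0512
grasp_force: 25.0
```

Request:
carry_out --plan '[[[0,0,0],[0,0,0],255],[[0,0,0],[0,0,0],255],[[0,0,0],[0,0,0],255]]'

```text
time_s: 13.9
ee_pos: [0.4311, 0.1626, 0.0426]
tool_rot: [0.459, 3.106, 0.001]
ft_force: [0.0, 0.1, -3.0]
grip_width: 0.0513
grasp_force: 25.0
```

```bash
python3 - <<'E'
from h import *
c=grab('wrist','w7.png');print(readout.get_state()['ee_pos'])
E
```

```text
[0.43113174 0.16266242 0.04253909]
```

View pics/w7.png

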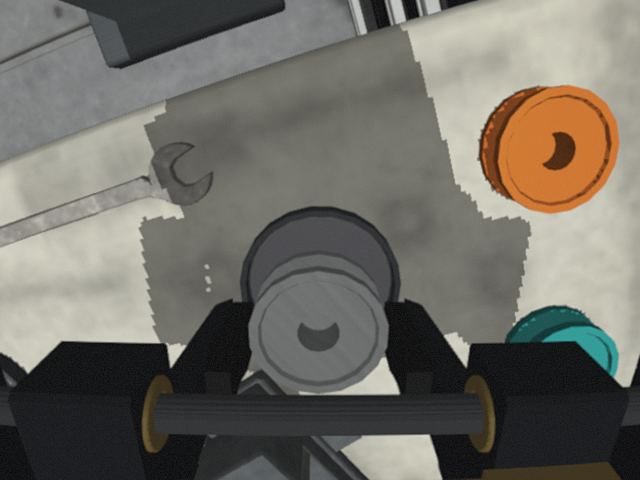

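The pulley at (318,328) is level over its dish, which spans columns 242–400. Lowering.

Request:
carry_out --plan '[[[0,0,1.5],[0,0,0],255],[[0,0,0.8],[0,0,0],255],[[0,0,0.3],[0,0,0],255],[[0,0,0.2],[0,0,0],255],[[0,0,0],[0,0,0],255]]'

```text
time_s: 14.45
ee_pos: [0.4306, 0.1624, 0.0135]
tool_rot: [0.46, 3.107, 0.0]
ft_force: [-0.1, -0.5, -1.9]
grip_width: 0.0509
grasp_force: 25.0
```

Request:
carry_out --plan '[[[0,0,0.1],[0,0,0],255],[[0,0,0],[0,0,0],255]]'

```text
time_s: 14.65
ee_pos: [0.4307, 0.1623, 0.0134]
tool_rot: [0.459, 3.107, 0.0]
ft_force: [-3.9, 0.3, 11.8]
grip_width: 0.0513
grasp_force: 25.0
```

Request:
carry_out --plan '[[[0,0,0],[0,0,0],100],[[0,0,0],[0,0,0],60],[[0,0,0],[0,0,0],30],[[0,0,-2],[0,0,0],30],[[0,0,-4],[0,0,0],0]]'

```text
time_s: 15.15
ee_pos: [0.4293, 0.1621, 0.0712]
tool_rot: [-0.459, -3.102, 0.002]
ft_force: [0.6, -0.1, 0.7]
grip_width: 0.0834
grasp_force: 0.0
```

Request:
carry_out --plan '[[[0,0,-2],[0,0,0],0],[[0.4,4.4,0],[0,0,0],0],[[0.4,4.4,0],[0,0,0],0],[[0.4,4.4,0],[0,0,0],0],[[0.4,4.4,0],[0,0,0],0]]'

```text
time_s: 15.65
ee_pos: [0.4662, 0.3371, 0.0923]
tool_rot: [0.46, 3.108, -0.0]
ft_force: [1.2, -0.8, -0.1]
grip_width: 0.0881
grasp_force: 0.0
```

Request:
carry_out --plan '[[[0.4,4.4,0],[0,0,0],0],[[0,0,3],[0,0,0],0],[[0,0,1.8],[0,0,0],0],[[0,0,0],[0,0,0],0],[[0,0,0],[0,0,0],0]]'

```text
time_s: 16.15
ee_pos: [0.4752, 0.3786, 0.0446]
tool_rot: [-0.46, -3.108, 0.0]
ft_force: [0.0, -0.0, 1.2]
grip_width: 0.0879
grasp_force: 0.0
```

```bash
python3 - <<'E'
from h import *
c=grab('wrist','w8.png');print(readout.get_state()['ee_pos'])
E
```

```text
[0.47553079 0.37870712 0.04523898]
```

View pics/w8.png

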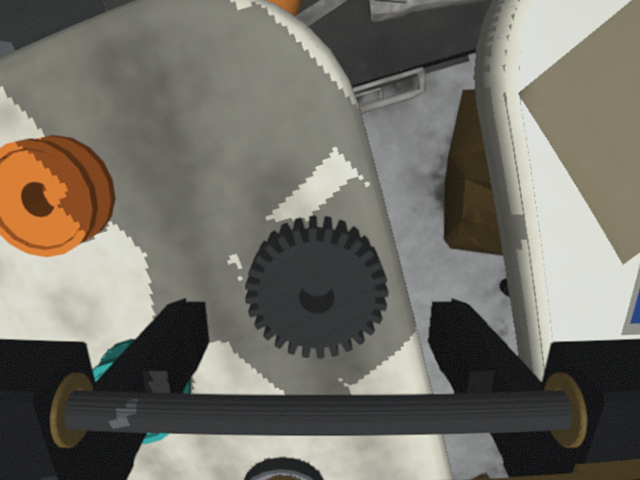

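The gear at (316,287) is nearly centred between the fingertips at columns 207 and 431. I go down and close.

Request:
carry_out --plan '[[[0,-0.1,2],[0,0,0],0],[[0,0,1.4],[0,0,0],0],[[0,0,0],[0,0,0],30],[[0,0,0],[0,0,0],50],[[0,0,0],[0,0,0],70]]' --grip_force 35

```text
time_s: 16.7
ee_pos: [0.4752, 0.3779, 0.0111]
tool_rot: [0.46, 3.107, 0.001]
ft_force: [0.1, -0.2, -0.3]
grip_width: 0.0663
grasp_force: 0.0
```

Request:
carry_out --plan '[[[0,0,0],[0,0,0],100],[[0,0,0],[0,0,0],255],[[0,0,0],[0,0,0],255]]'

```text
time_s: 17.0
ee_pos: [0.4751, 0.3779, 0.0111]
tool_rot: [0.46, 3.106, 0.001]
ft_force: [-0.6, -0.2, 6.3]
grip_width: 0.063
grasp_force: 35.0
```

Request:
carry_out --plan '[[[0,0,-1],[0,0,0],255],[[0,0,-3],[0,0,0],255],[[0,0,-4],[0,0,0],255],[[0,0,-4],[0,0,0],255],[[-3.0,-3.4,0],[0,0,0],255]]'

```text
time_s: 17.5
ee_pos: [0.4936, 0.3403, 0.1357]
tool_rot: [0.45, 3.102, 0.01]
ft_force: [2.0, -1.0, -5.8]
grip_width: 0.0626
grasp_force: 35.0
```

Request:
carry_out --plan '[[[-3.0,-3.4,0],[0,0,0],255],[[-3.0,-3.4,0],[0,0,0],255],[[-3.0,-3.4,0],[0,0,0],255],[[-3.0,-3.4,0],[0,0,0],255],[[-3.0,-3.4,0],[0,0,0],255]]'

```text
time_s: 18.0
ee_pos: [0.5878, 0.1286, 0.13]
tool_rot: [-0.46, -3.106, 0.0]
ft_force: [0.5, 0.6, -5.1]
grip_width: 0.063
grasp_force: 35.0
```

Request:
carry_out --plan '[[[-3.0,-3.4,0],[0,0,0],255],[[-3.0,-3.4,0],[0,0,0],255],[[-3.1,-3.3,0],[0,0,0],255],[[0,0,0],[0,0,0],255],[[0,0,4],[0,0,0],255]]'

```text
time_s: 18.5
ee_pos: [0.6484, 0.0057, 0.0942]
tool_rot: [0.462, 3.098, 0.0]
ft_force: [-0.4, 0.7, -5.9]
grip_width: 0.0627
grasp_force: 35.0
```

Request:
carry_out --plan '[[[0,0,4],[0,0,0],255],[[0,0,0],[0,0,0],255],[[0,0,0],[0,0,0],255],[[0,0,0],[0,0,0],255]]'

```text
time_s: 18.9
ee_pos: [0.6469, 0.0074, 0.0527]
tool_rot: [0.459, 3.104, -0.0]
ft_force: [-0.1, 0.3, -5.2]
grip_width: 0.063
grasp_force: 35.0
```

```bash
python3 - <<'E'
from h import *
c=grab('wrist','w9.png');print(readout.get_state()['ee_pos'])
E
```

```text
[0.64685666 0.00735162 0.05271353]
```

View pics/w9.png

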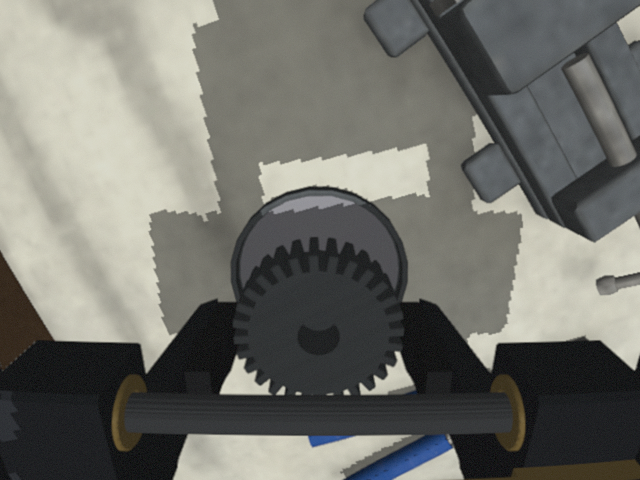

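The gear at (318,320) is centred over the 82 mm dish, which spans columns 232–408, and is clear of the vise and pliers. Lowering.

Request:
carry_out --plan '[[[0,0,2],[0,0,0],255],[[0,0,1.2],[0,0,0],255],[[0,0,0.3],[0,0,0],255],[[0,0,0.1],[0,0,0],255],[[0,0,0],[0,0,0],255]]'

```text
time_s: 19.45
ee_pos: [0.6462, 0.0072, 0.015]
tool_rot: [0.46, 3.107, -0.0]
ft_force: [-0.0, -0.3, -4.7]
grip_width: 0.0628
grasp_force: 35.0
```

Request:
carry_out --plan '[[[0,0,0.1],[0,0,0],255],[[0,0,0],[0,0,0],255]]'

```text
time_s: 19.65
ee_pos: [0.6463, 0.0072, 0.0142]
tool_rot: [0.46, 3.106, -0.0]
ft_force: [-0.4, 0.5, -1.8]
grip_width: 0.0629
grasp_force: 35.0
```

Request:
carry_out --plan '[[[0,0,0.05],[0,0,0],255],[[0,0,0],[0,0,0],255]]'

```text
time_s: 19.85
ee_pos: [0.6463, 0.0072, 0.0141]
tool_rot: [0.46, 3.106, -0.0]
ft_force: [-2.3, -0.3, 6.0]
grip_width: 0.0631
grasp_force: 35.0
```

Request:
carry_out --plan '[[[0,0,0],[0,0,0],60],[[0,0,0],[0,0,0],30],[[0,0,0],[0,0,0],20],[[0,0,-2],[0,0,0],20],[[0,0,-4],[0,0,0],20]]'

```text
time_s: 20.35
ee_pos: [0.6443, 0.0075, 0.0706]
tool_rot: [-0.459, -3.102, -0.0]
ft_force: [-0.1, -0.2, 0.1]
grip_width: 0.0812
grasp_force: 0.0
```

Request:
carry_out --plan '[[[0,0,-5],[0,0,0],20],[[0,0,-5],[0,0,0],20],[[0,0,-3],[0,0,0],20],[[0,0,0],[0,0,0],20],[[0,0,0],[0,0,0],20]]'

```text
time_s: 20.85
ee_pos: [0.6456, 0.0073, 0.2025]
tool_rot: [0.46, 3.108, -0.0]
ft_force: [0.4, 0.1, -0.9]
grip_width: 0.0811
grasp_force: 0.0
```

Request:
carry_out --plan '[[[0,-4.8,0],[0,0,0],20],[[0,-4.8,0],[0,0,0],20],[[0,-4.8,0],[0,0,0],20],[[0,-4.8,0],[0,0,0],20],[[0,0,0],[0,0,0],20]]'

```text
time_s: 21.35
ee_pos: [0.5882, -0.1813, 0.2004]
tool_rot: [-0.469, -3.102, -0.0]
ft_force: [1.4, 0.5, 0.2]
grip_width: 0.0813
grasp_force: 0.0
```

```bash
python3 - <<'E'
from h import *
c=grab('top');f=c['frame'][130:370,190:450];cv2.imwrite('pics/top9.png',cv2.resize(f,None,fx=2.5,fy=2.5,interpolation=cv2.INTER_CUBIC))
P=cloud(c)
for n,x,y,r,h in(('gear',.6464,.0078,.032,.025),('pulley',.4315,.1626,.026,.025),('bearing',.4457,-.0434,.02,.025),('bushing',.605,.3165,.014,.029)):
    Q=P.reshape(-1,3);q=Q[(np.hypot(Q[:,0]-x,Q[:,1]-y)<.05)&(abs(Q[:,2]-h)<.006)]
    print(n,len(q),((q.max(0)+q.min(0))/2-[x,y,0]).round(4),np.median(q[:,2]).round(4),np.ptp(q,0).round(3))
E
```

```text
gear 583 [-0.0013 -0.0011  0.0246] 0.0244 [0.064 0.064 0.01 ]
pulley 450 [-0.001  -0.0001  0.0238] 0.0232 [0.051 0.05  0.01 ]Traceback (most recent call last):
  File "<stdin>", line 6, in <module>
    return umr_maximum(a, axis, None, out, keepdims, initial, where)
ValueError: zero-size array to reduction operation maximum which has no identity
```

View pics/top9.png

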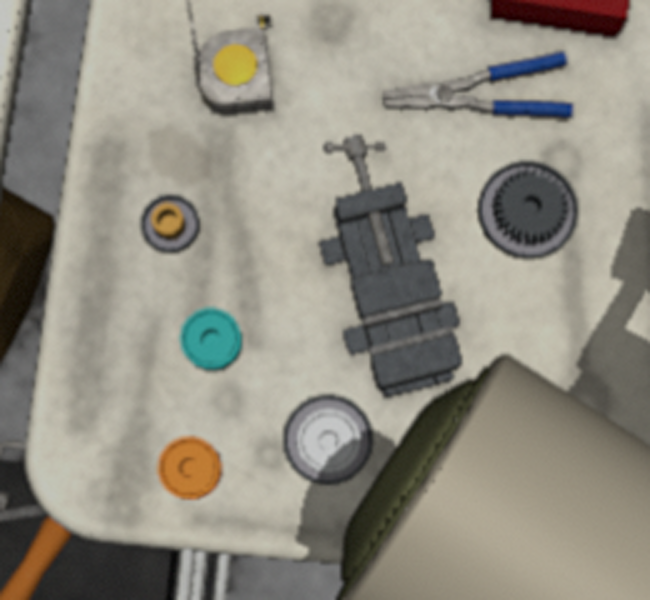

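The top view shows the bushing at (168,220), the pulley at (328,440) and the gear at (530,208), each in its dish, and the pliers undisturbed. The arm hides the bearing, so I move aside and check it.

Request:
carry_out --plan '[[[2.3,4.3,0],[0,0,0],20],[[2.3,4.3,0],[0,0,0],20],[[2.3,4.3,0],[0,0,0],20],[[2.3,4.3,0],[0,0,0],20],[[2.3,4.3,0],[0,0,0],20]]'

```text
time_s: 21.9
ee_pos: [0.5411, 0.0658, 0.2015]
tool_rot: [-0.458, -3.106, -0.0]
ft_force: [1.1, -0.5, -0.7]
grip_width: 0.081
grasp_force: 0.0
```

Request:
carry_out --plan '[[[2.3,4.3,0],[0,0,0],20],[[2.3,4.3,0],[0,0,0],20],[[2.3,4.3,0],[0,0,0],20],[[2.3,4.3,0],[0,0,0],20],[[2.3,4.3,0],[0,0,0],20]]'

```text
time_s: 22.4
ee_pos: [0.4926, 0.3048, 0.2015]
tool_rot: [-0.457, -3.106, 0.001]
ft_force: [0.3, 0.1, 0.1]
grip_width: 0.081
grasp_force: 0.0
```

Request:
carry_out --plan '[[[0,0,0],[0,0,0],20],[[0,0,0],[0,0,0],20],[[0,0,0],[0,0,0],20]]'

```text
time_s: 22.7
ee_pos: [0.4942, 0.3014, 0.202]
tool_rot: [-0.46, -3.107, 0.001]
ft_force: [-0.5, -0.3, 0.4]
grip_width: 0.0811
grasp_force: 0.0
```

```bash
python3 - <<'E'
from h import *
c=grab('top');f=c['frame'][130:370,190:450];cv2.imwrite('pics/top10.png',cv2.resize(f,None,fx=2.5,fy=2.5,interpolation=cv2.INTER_CUBIC))
P=cloud(c)
Q=P.reshape(-1,3)
for n,x,y,h in(('gear',.6464,.0078,.025),('pulley',.4315,.1626,.025),('bearing',.4457,-.0434,.025),('bushing',.605,.3165,.029)):
    q=Q[(np.hypot(Q[:,0]-x,Q[:,1]-y)<.05)&(abs(Q[:,2]-h)<.006)]
    if len(q):print(n,len(q),((q.max(0)+q.min(0))/2-[x,y,0]).round(4),np.median(q[:,2]).round(4),np.ptp(q,0).round(3))
E
```

```text
gear 584 [-0.0015 -0.0012  0.0242] 0.0242 [0.063 0.064 0.01 ]
pulley 452 [-0.001  -0.0002  0.0237] 0.0234 [0.052 0.05  0.009]
bearing 289 [-0.0006 -0.0003  0.0245] 0.0241 [0.04  0.038 0.011]
```

View pics/top10.png

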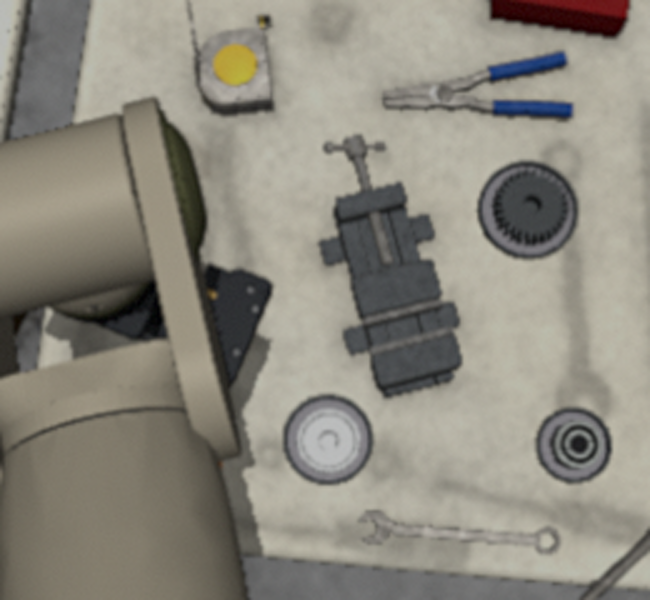

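The bearing at (575,444), the pulley and the gear lie flat in their dishes at about the expected 25 mm top height. The wrench and pliers have not moved. Handing in.

```bash
python3 -c "from h import *; print(arm.sign_off())"
```

```text
the job is handed in; nothing more can be done
None
```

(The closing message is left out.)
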